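# Scrape the offcuts off the cutting board into its catch tray

## Robot

A 7-joint arm with a two-finger parallel gripper is mounted at the origin on the work surface. World frame = base frame: x ahead of the robot, y to its left, z up, the work surface at z = 0. Lengths are in m, angles in rad, forces in N, time in s.
With the tool pointing down it reaches from about 0.4 to 0.9 m from the base axis. Payload 5.6 kg.
Tool frame: the origin (TCP) lies midway between the tips of the shut fingers; the grasp point (between the pads) lies 19 mm behind it; z points along the fingers, y is the line along which they close (so a half turn about z gives the same grasp; the last joint's range is limited). The gripper opens to 92 mm and grips with 3 to 60 N. Pads are 20 mm wide; open, the fingers measure 128 mm over their backs; the gripper's body (75 mm by 189 mm) begins 69 mm behind the grasp point.
Start: joints at [1.149, 0.468, -0.012, 1.603, 0.006, 1.071, -0.056], TCP at [0.24, -0.604, 0.19] pointing down, gripper open.
Joint ranges: [-2.53, 2.53], [-0.31, 2.02], [-1.57, 1.55], [0.28, 2.44], [-1.29, 4.43], [0.15, 1.84], [-2.92, 2.92]. Speed limits (rad/s): [2.57, 2.57, 3.14, 3.14, 3.14, 3.14, 3.14].

## Interface

Orientations are given as a 3x3 rotation matrix whose columns are the frame's x, y, z axes.
In Python, from station import env, effector, solver, viewer, workorder, search_frame, tip_of gives the robot as it stands. Calls block until the motion is done:
- env.reach(position, orientation): joint-space move of the TCP to a pose.
- env.movel(position, frame=None, rate=0.15): straight line of the TCP; frame=None keeps the orientation; rate is the mean speed in m/s.
- env.goto_joints(angles): joint-space move.
- effector.release() and effector.grasp(squeeze=None): open the fingers fully, or close them until they stop; squeeze is the grip in N (None keeps the last).
- env.pause(seconds).
- solver.inverse_kinematics(position, orientation): joint angles nearest the present ones, or None.
- env.sense(): the state.
- viewer.read_camera(name): name is "scene" or "top"; returns (picture, depth): 384x512x3 uint8, red, green, blue; 384x512 float32, m along the optical axis (not along the pixel's ray), 0 where there is no reading.
- viewer.camera_info(name): a dict with "intrinsics" (3x3 intrinsics, pixels), "dist_coeffs" ([k1, k2, p1, p2, k3] as OpenCV has them; the pictures are not rectified), "eye" and "rotation" of the camera in the world. Camera axes: x right, y up, looking along -z (the intrinsics and any distortion apply to the point x, -y, -z); pixel columns grow to the right and rows downward; lengths in m; the calibration is good to about 2 mm. A picture is of the moment at which its call begins. camera_info takes no time and is no camera call.
A pose or a line that the arm cannot do raises env.PlanningError and nothing moves.
- workorder.finish_job(): hands the job in; it is judged then, once.
Trained networks look in the newest picture that a camera, given by its name, has taken for a name from the list of things; names that differ only in an ending like _2 or _b are one class to them, and where a whole thing is asked for, a point or a joint stands for the part that bears it (a point fixed in the world has none). Each returns a list of dicts, best first, with "score" (0 to 1); they miss things now and then, are a little off and sometimes report something else, mostly with a low value. They report only what shows in the picture. A call takes as long as a camera call. They do not tell look-alikes from the thing itself.
- search_frame(camera, name): "at" ([x, y, z] in m, in world coordinates, good to about 4 mm: the middle of the surface that is visible of it).
- tip_of(camera, name): "at" ([x, y, z] in m, in world coordinates, good to about 4 mm: a listed point, or the origin of a listed thing).
The state is a dict: "t": time; "joint_positions": joint angles; "joint_velocities": joint speeds; "tau": joint torques, N m; "ee_pos": TCP position; "tcp_rot": TCP orientation; "wrist_force": force on the tool from outside, world axes, zero at the start; "moment": the same for the moment, N m; "gripper_width": finger opening in m; "grasp_force": force on a finger pad.
Only numpy, scipy, OpenCV 4.12 (cv2) and the standard library are available. Lean on these libraries where they do the work, as an engineer would, in place of code of your own. Each camera call takes 0.05 s, during which the arm holds its last target. There are 200 camera calls.

## Task

The scraper lies on its side: stand it upright on its foot on the bench and let go, then take hold of it afresh by its handle and, with its foot down on the steel plate, wipe all three copper offcuts off the open end of the plate so that they lie in the catch tray; do not touch the offcuts with the fingers. When the tray holds all three, stand the scraper upright on its foot on the bare bench again and let go. Leave the other tools where they are.

Things in the scene. Friction and masses are not known exactly. Their poses are not given: they have to be found in the camera images.
- scraper: Wooden scraper, 0.4 kg, an upside-down T. Origin: centre of the foot's underside (steel-shod); z: foot to handle, y: along the foot, x: across its thickness. Foot 44 (x) x 134 (y) x 45 (z) mm; handle centred on top, 24 (x) x 50 (y) x 60 (z) mm; 105 mm tall. Starts lying on its side, x axis up, handle pointing away to the robot's right, 10 to 34 mm above the bench.
- handle_top (a point): Centre of the scraper handle's end face, 105 mm from the scraper's origin along its z.
- board: Fixed cutting board with a catch tray on its +y end. Origin: centre of the board's underside (without tray), z up. Board 166 (x) x 200 (y) x 50 mm, timber, topped by a steel plate. Rails along both x sides, 150 mm apart inside, stand 10 mm above the plate; the plate's y ends are open. Offcuts start at y > -40 mm: room to set the scraper down at the -y end.
- plate_top (a point): Centre of the steel plate's top face, 50 mm above the bench; axes as the board's. The plate reaches 100 mm from it to either y end.
- tray (a point): Centre of the catch tray's floor, 6 mm above the bench, 44 mm below the plate; axes as the board's. The tray is 150 (x) x 108 (y) mm inside and begins at the plate's +y end (y = 100 mm from the board's centre); its three outer walls rise to 60 mm above the bench.
- strip: Straight copper offcut lying on the plate, 60 x 16 x 6 mm, length along x. Origin: centre of its underside.
- angle: L-shaped copper offcut lying on the plate, legs 50 and 38 mm, 14 mm wide, 6 mm thick. Origin: middle of its 50 x 38 mm outline, underside.
- bow: C-shaped copper offcut lying on the plate, about 60 mm long in y and 35 mm in x, 13 mm wide, 6 mm thick. Origin: near its middle, underside.
- hammer: Bystander: a hammer lying beyond the tray, 240 mm long; leave alone.
- punch_cup: Bystander: a bamboo cup of steel punches, 72 mm across, 150 mm tall with the punches; leave alone.
- doming_block: Bystander: a 56 mm brass cube; leave alone.
- mandrel: Bystander: a tapered steel ring mandrel lying down, 220 mm long; leave alone.
- polish_jar: Bystander: a jar with a lid, 68 mm across, 75 mm tall; leave alone.
- soldering_brick: Bystander: a flat fired-clay brick, 110 x 75 x 30 mm; leave alone.
Not all that is in view belongs to the job. What is shaped like the angle but green or turquoise is not meant.

How it is judged:
On the way, in this order (a step that is already met when the one before it is completed fails the run):
1. the scraper stands upright on its foot on the bench and has been let go (angle between scraper's own z axis and vertical below 0.1 rad and height (world z) of handle_top above 0.095 m and height (world z) of scraper below 0.005 m and linear speed of scraper below 0.02 m/s and contact force between the fingers and scraper below 0.1 N), for 0.2 s.
2. the scraper's foot is down on the steel plate, between the rails (z of scraper in the frame of plate_top between -0.004 and 0.005 m and x of scraper in the frame of plate_top between -0.03 and 0.03 m and y of scraper in the frame of plate_top between -0.14 and 0.12 m and angle between scraper's own z axis and vertical below 0.25 rad), for 0.1 s.
3. all three offcuts are in the catch tray (x of strip in the frame of tray between -0.078 and 0.078 m and y of strip in the frame of tray between -0.056 and 0.056 m and z of each of strip, angle, bow in the frame of tray below 0.038 m and x of angle in the frame of tray between -0.078 and 0.078 m and y of angle in the frame of tray between -0.056 and 0.056 m and x of bow in the frame of tray between -0.078 and 0.078 m and y of bow in the frame of tray between -0.056 and 0.056 m), for 0.2 s.
At the end, for the whole second after the job is handed in: All three offcuts lie still in the catch tray (origins within its floor outline plus 2 mm, at least 6 mm below the plate's top); the scraper stands on the bench itself, off the board, upright within 0.1 rad, its foot within 5 mm of the bench, released and still (all of step 1 and all of step 3 and linear speed of each of strip, angle, bow below 0.02 m/s); the robot touches nothing.
It fails at once if a finger touches an offcut (contact force between the fingers and strip above 0.5 N or contact force between the fingers and angle above 0.5 N or contact force between the fingers and bow above 0.5 N).
It fails at once if another tool is moved by more than 30 mm (distance of any of hammer, punch_cup, doming_block, mandrel, polish_jar, soldering_brick from where it was at the start of the episode above 0.03 m).
It also fails if it takes over 66 s, if anything falls off the work surface, if the arm or the gripper's body presses on something with over 40 N, if the wrist force passes 120 N, or if a joint passes its speed limit or range.

## Working session

There is one attempt and no reset: what is moved stays moved. The work goes in short steps, each a Python script; the robot and the scene stay as the last script left them, time stands still between calls to the robot, and variables do not carry over. Pictures are saved under pics/ and viewed, at most 10 in all, crops included, and the job is handed in when it is done.

```bash
mkdir -p pics; ls
python3 - <<'E'
from station import env, effector, solver, viewer, workorder, search_frame, tip_of
import cv2,numpy as np
ims=[]
for c in("scene","top"):
    p,d=viewer.read_camera(c); np.savez(f"pics/{c}0.npz",p=p,d=d); i=viewer.camera_info(c); print(c,i)
    cv2.imwrite(f"pics/{c}0.png",p[:,:,::-1])
    for n in("scraper","handle_top","board","plate_top","tray","strip","angle","bow","hammer","punch_cup","doming_block","mandrel","polish_jar","soldering_brick"):
        f=tip_of if n in("handle_top","plate_top","tray","scraper","board","strip","angle","bow") else search_frame
        print(n,[(np.round(r["at"],3).tolist(),round(r["score"],2)) for r in f(c,n)[:3]])
print(env.sense())
E
```

```text
pics
scene {'intrinsics': array([[466.77979587,   0.        , 259.0206834 ],
       [  0.        , 466.77979587, 193.82712012],
       [  0.        ,   0.        ,   1.        ]]), 'dist_coeffs': array([-0.09203318,  0.        ,  0.        ,  0.        ,  0.        ]), 'eye': array([1.42359486, 0.85212376, 0.83286798]), 'rotation': array([[-0.69269039, -0.38134325,  0.61217429],
       [ 0.72108366, -0.38356487,  0.57698903],
       [ 0.01477768,  0.84110363,  0.54067208]])}
scraper [([0.495, -0.232, 0.025], 0.84), ([0.792, 0.206, -0.002], 0.71), ([0.542, 0.156, 0.006], 0.17)]
handle_top [([0.548, -0.328, 0.022], 0.67), ([0.546, 0.069, 0.05], 0.29)]
board []
plate_top [([0.514, -0.002, 0.046], 0.69)]
tray [([0.54, 0.159, 0.009], 0.63)]
strip [([0.478, 0.005, 0.05], 0.55), ([0.546, 0.071, 0.052], 0.53)]
angle [([0.327, 0.107, -0.001], 0.61), ([0.481, 0.006, 0.051], 0.6), ([0.348, -0.031, 0.001], 0.5)]
bow [([0.549, -0.327, 0.025], 0.5), ([0.545, -0.01, 0.051], 0.38), ([0.805, -0.016, -0.005], 0.19)]
hammer [([0.466, 0.418, 0.023], 0.82)]
punch_cup [([0.798, 0.217, 0.088], 0.68)]
domin
[... 1554 characters left out ...]
ay([ 1.72601405e-04, -9.42093864e-05,  7.53437851e-04, -3.00447064e-04,
        4.46079093e-04,  1.03718564e-03,  1.42695894e-03]), 'tau': array([ 2.83752047e-05, -5.20401049e+01, -1.24688545e-02, -2.44046402e+01,
       -5.66256093e-02,  1.14356217e-02,  2.37644178e-05]), 'ee_pos': array([ 0.24035128, -0.60395616,  0.19028988]), 'tcp_rot': array([[ 9.29129451e-01,  3.69754598e-01, -1.04049945e-05],
       [ 3.69754597e-01, -9.29129450e-01, -5.81525606e-05],
       [-3.11697635e-05,  5.01839622e-05, -9.99999998e-01]]), 'wrist_force': array([ 0.23620088, -0.51140935, -0.23242052]), 'moment': array([0.00354541, 0.05911055, 0.0296889 ]), 'grasp_force': 0.0, 'gripper_width': 0.09179833701974845}
```

View pics/top0.png

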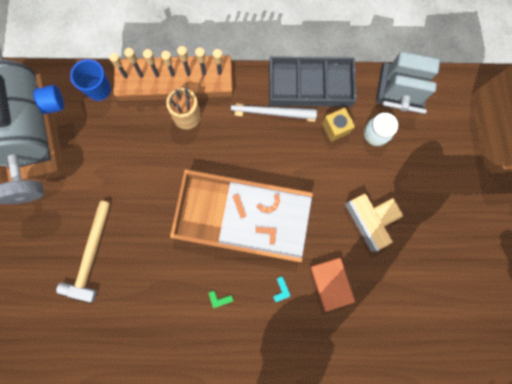

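View pics/scene0.png

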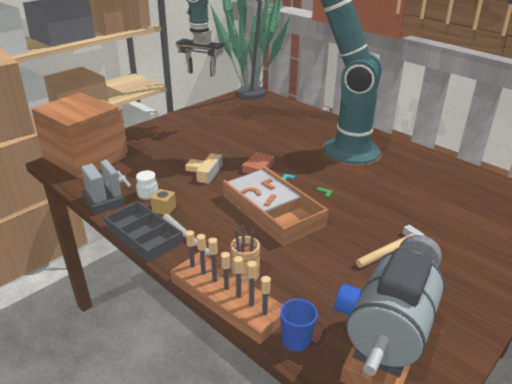

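The top view shows the scraper at (372,222), foot left and handle right. The copper pieces on the plate are the strip (239,205), bow (269,202) and angle (266,235). Look-alikes for the angle are the green L (220,299) and turquoise L (283,289), both off the board. The scraper could be confused with the grey tool (405,80), but only the wooden T matches the description. Next I refine the poses from depth and check a close crop.

```bash
cat > h.py <<'E'
from station import env, effector, solver, viewer, workorder, search_frame, tip_of
import cv2,numpy as np
from scipy.spatial.transform import Rotation as Rn
def cloud(c,pd=None):
    p,d=pd if pd is not None else viewer.read_camera(c); i=viewer.camera_info(c)
    v,u=np.mgrid[0:384,0:512]
    q=cv2.undistortPoints(np.stack([u,v],-1).reshape(-1,1,2).astype(np.float64),i["intrinsics"],i["dist_coeffs"]).reshape(384,512,2)
    P=np.stack([q[...,0]*d,-q[...,1]*d,-d],-1)@i["rotation"].T+i["eye"]; P[d==0]=np.nan
    return p,P
def rect(xy):
    (c,s,a)=cv2.minAreaRect((xy*1000).astype(np.float32)); return np.round(np.array(c)/1000,4),np.round(s,1),round(a,2)
E
python3 - <<'E'
from h import *
for c in("top","scene"):
    z=np.load(f"pics/{c}0.npz"); p,P=cloud(c,(z["p"],z["d"]))
    X,Y,Z=P[...,0],P[...,1],P[...,2]
    near=(abs(X-.52)<.13)&(abs(Y+.27)<.12)
    for n,lo,hi in(("foot",.040,.05),("handle",.028,.039)):
        m=near&(Z>lo)&(Z<hi); m=cv2.morphologyEx(m.astype(np.uint8),cv2.MORPH_OPEN,np.ones((3,3)))>0
        k,l,s,_=cv2.connectedComponentsWithStats(m.astype(np.uint8)); m=l==1+np.argmax(s[1:,4])
        print(c,n,m.sum(),rect(P[m][:,:2]),Z[m].mean())
    g=p.astype(int); sat=g.max(-1)-g.min(-1)
    m=(abs(X-.51)<.12)&(abs(Y)<.14)&(abs(Z-.05)<.012)&(sat<40)&(g.min(-1)>120)
    print(c,"plate",m.sum(),rect(P[m][:,:2]),np.median(Z[m]))
    m=(abs(X-.53)<.14)&(Y>-.14)&(Y<.24)&(Z>.053)&(Z<.07)
    print(c,"rim",m.sum(),rect(P[m][:,:2]),np.median(Z[m]))
    if c=="top": cv2.imwrite("pics/crop.png",cv2.resize(p[150:280,160:430,::-1],None,fx=2.9,fy=2.9,interpolation=cv2.INTER_CUBIC))
E
```

```text
top foot 991 (array([ 0.5094, -0.2534]), array([134. ,  46.2]), 27.85) 0.04443257901970428
top handle 447 (array([ 0.5342, -0.3008]), array([49.9, 58.4]), 28.21) 0.034358710524917825
top plate 4517 (array([0.5138, 0.0027]), array([200.8, 148. ]), 79.94) 0.0503590146946542
top rim 2030 (array([0.5229, 0.0594]), array([314. , 166.7]), 79.76) 0.05813216060917181
scene foot 247 (array([ 0.5097, -0.2506]), array([139. ,  47.4]), 27.4) 0.04638707316080056
scene handle 86 (array([ 0.5432, -0.3069]), array([57.3, 39. ]), 50.18) 0.03558438194817574
scene plate 1301 (array([0.5099, 0.0065]), array([215.3, 150. ]), 79.9) 0.052272537902592786
scene rim 1453 (array([0.52  , 0.0601]), array([321. , 170.8]), 79.6) 0.057317994782572934
```

View pics/crop.png

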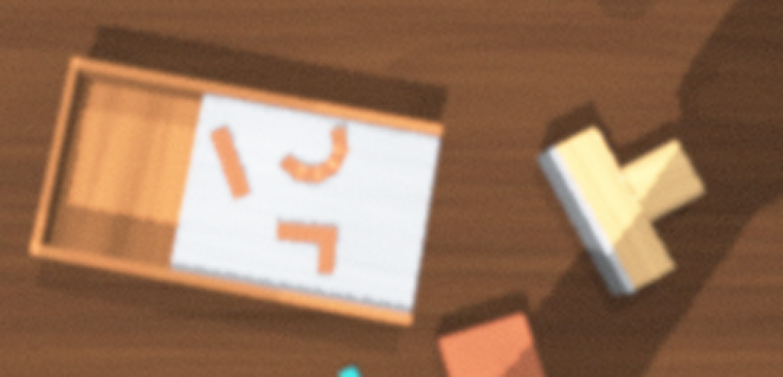

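Copper angle, bow and strip are clear on the plate, and the scraper lies with its shod underside at the left, as expected. Now check feasibility for tip-up with a tilted tool.

```bash
cat >> h.py <<'E'
UP=np.array([0,0,1.])
BC=np.array([.5132,.003,0]); BY=np.array([np.cos(np.radians(79.8)),np.sin(np.radians(79.8)),0]); BX=np.cross(BY,UP)
a=np.radians(28); YS=-np.array([np.cos(a),np.sin(a),0]); H=np.cross(UP,YS); O=np.array([.4985,-.2330,.0223]); H=-H if H[1]>0 else H
S=.070
def tool(z,y): z=z/np.linalg.norm(z); return np.stack([np.cross(y,z),y,z],1)
def start(phi,sg): return tool(-UP*np.cos(phi)-H*np.sin(phi),sg*YS)
def tcp(g,R): return g+.019*R[:,2]
def turn(R0,al,psi=0): return Rn.from_rotvec([0,0,psi]).as_matrix()@Rn.from_rotvec(YS*al).as_matrix()@R0
def down(y): return tool(-UP,y)
E
python3 - <<'E'
from h import *
print(H,env.sense()["t"])
g0=O+S*H
for deg in(0,15,30,45):
  for sg in(1,-1):
    R0=start(np.radians(deg),sg); row=[]
    for dz in(0,.12): row.append(solver.inverse_kinematics(tcp(g0+UP*dz,R0),R0))
    print(deg,sg,[None if q is None else np.round(q,2).tolist() for q in row])
    for psi in(-60,-30,0,30,60):
        o=[]
        for gx in((.50,-.27),(.55,-.30),(.45,-.30)):
            R1=turn(R0,np.pi/2,np.radians(psi)); r=[]
            for z in(S,S+.08): r.append(solver.inverse_kinematics(tcp(np.array([*gx,z]),R1),R1) is not None)
            o.append(r)
        print("   ",psi,o)
print(env.sense()["t"])
E
```

```text
[ 0.46947156 -0.88294759  0.        ] 1.5
0 1 [[0.32, 0.64, 0.18, 1.83, -0.17, 0.68, -2.06], [0.34, 0.47, 0.14, 1.78, -0.08, 0.9, -2.13]]
    -60 [[True, True], [True, True], [True, True]]
    -30 [[True, True], [True, True], [True, True]]
    0 [[True, True], [True, True], [True, False]]
    30 [[False, False], [True, False], [False, False]]
    60 [[True, False], [True, True], [True, True]]
0 -1 [[0.74, 0.68, -0.39, 1.8, 0.37, 0.73, 0.64], [0.8, 0.52, -0.46, 1.74, 0.28, 0.94, 0.71]]
    -60 [[True, True], [True, True], [True, True]]
    -30 [[True, True], [True, True], [True, True]]
    0 [[True, True], [True, True], [True, False]]
    30 [[False, False], [True, True], [False, False]]
    60 [[True, False], [True, True], [True, True]]
15 1 [[0.44, 0.75, 0.13, 1.64, -0.27, 1.0, -1.94], [0.43, 0.6, 0.14, 1.59, -0.22, 1.2, -1.99]]
    -60 [[True, True], [True, True], [True, True]]
    -30 [[True, True], [True, True], [True, True]]
    0 [[True, True], [True, True], [False, False]]
    30 [[False, False], [False, False], [False, False]]
    60 [[True, False], [True, True], [True, False
[... 1082 characters left out ...]
.55, 1.06, 0.14, 1.22, -0.42, 1.63, -1.85], [0.53, 0.92, 0.18, 1.21, -0.42, 1.77, -1.88]]
    -60 [[True, True], [True, True], [True, True]]
    -30 [[True, True], [True, True], [True, True]]
    0 [[True, True], [True, True], [True, True]]
    30 [[False, False], [True, True], [False, False]]
    60 [[True, True], [True, True], [True, True]]
45 -1 [[0.88, 1.12, -0.49, 1.18, 0.03, 1.58, 0.97], [0.89, 0.98, -0.51, 1.18, -0.02, 1.72, 0.93]]
    -60 [[True, True], [True, True], [True, True]]
    -30 [[True, True], [True, True], [True, True]]
    0 [[True, True], [True, True], [True, True]]
    30 [[False, True], [True, True], [False, False]]
    60 [[True, True], [True, True], [True, True]]
1.5
```

Run:
```python
from h import *
R0=start(np.radians(35),-1); g=O+S*H; g[2]=.026; T=tcp(g,R0)
env.reach(T-.10*R0[:,2],R0); print(env.sense()["t"])
env.movel(T,rate=.12)
s=env.sense(); print(s["t"],s["ee_pos"]-T,s["wrist_force"])
effector.grasp(squeeze=55); s=env.sense(); print(s["t"],s["gripper_width"],s["grasp_force"])
env.movel(T+UP*.13,rate=.15)
s=env.sense(); print(s["t"],s["gripper_width"],s["wrist_force"],s["joint_positions"])
q0=s["joint_positions"]
for psi in(-60,-45,-30,-15,0):
  for gx in((.50,-.27),(.53,-.30),(.50,-.32)):
    R1=turn(R0,np.pi/2,np.radians(psi)); r=[]
    for z in(S,S+.08):
        q=solver.inverse_kinematics(tcp(np.array([*gx,z]),R1),R1); r.append(None if q is None else np.round(q,2).tolist())
    print(psi,gx,r)
p,P=cloud("top"); cv2.imwrite("pics/lift.png",p[:,:,::-1])
p,P=cloud("scene"); cv2.imwrite("pics/lift2.png",cv2.resize(p[100:250,120:320,::-1],None,fx=3,fy=3))
```

```text
3.05
4.0333 [ 0.00061976 -0.00072891  0.00064591] [-0.28003444 -0.01099536 -0.56714529]
4.7667 0.04921607832096905 55.002286434173584
5.7833 0.04845662163428208 [ 0.72811938  0.20663654 -4.68982567] [ 0.89107092  0.85970162 -0.51581454  1.29325971  0.03015344  1.57252531
  0.91551541]
-60 (0.5, -0.27) [[-0.08, 0.83, 0.12, 1.73, 0.73, 1.27, -1.02], [0.04, 0.71, -0.04, 1.72, 0.8, 1.43, -0.99]]
-60 (0.53, -0.3) [[-0.04, 0.87, 0.13, 1.65, 0.75, 1.29, -0.96], [0.05, 0.75, -0.0, 1.64, 0.81, 1.43, -0.92]]
-60 (0.5, -0.32) [[-0.02, 0.84, 0.15, 1.72, 0.77, 1.23, -0.97], [0.09, 0.71, -0.01, 1.71, 0.84, 1.39, -0.94]]
-45 (0.5, -0.27) [[-0.16, 0.77, 0.16, 1.9, 0.91, 1.1, -1.03], [-0.04, 0.63, -0.01, 1.9, 0.95, 1.26, -0.96]]
-45 (0.53, -0.3) [[-0.15, 0.8, 0.21, 1.83, 0.9, 1.08, -0.95], [-0.02, 0.66, 0.04, 1.82, 0.95, 1.24, -0.9]]
-45 (0.5, -0.32) [[-0.12, 0.78, 0.21, 1.9, 0.95, 1.04, -0.99], [0.01, 0.63, 0.04, 1.89, 0.99, 1.2, -0.92]]
-30 (0.5, -0.27) [[-0.21, 0.71, 0.17, 2.08, 1.16, 0.95, -1.11], [-0.05, 0.55, -0.02, 2.07, 1.16, 1.11, -0.98]]
-30 (0.53, -0.3) [[-0.21, 0.74, 0.25, 2.01, 1.14, 0.9, -1.03], [-0.07, 0.58, 0.06, 2.0, 1.15, 1.06, -0.91]]
-30 (0.5, -0.32) [[-0.17, 0.72, 0.24, 2.08, 1.22, 0.87, -1.08], [-0.01, 0.55, 0.04, 2.07, 1.21, 1.04, -0.95]]
-15 (0.5, -0.27) [[-0.56, 0.75, 0.59, 2.26, 1.41, 0.57, -1.24], [-0.02, 0.47, -0.05, 2.23, 1.42, 0.98, -1.04]]
-15 (0.53, -0.3) [[-0.55, 0.81, 0.68, 2.19, 1.39, 0.48, -1.18], [-0.06, 0.5, 0.07, 2.17, 1.43, 0.9, -0.98]]
-15 (0.5, -0.32) [[-0.51, 0.78, 0.67, 2.26, 1.56, 0.49, -1.32], [0.01, 0.47, 0.04, 2.23, 1.5, 0.89, -1.02]]
0 (0.5, -0.27) [[0.76, 0.88, -0.9, 2.33, 2.02, 1.46, -1.09], [0.02, 0.41, -0.04, 2.38, 1.77, 0.85, -1.13]]
0 (0.53, -0.3) [[0.64, 0.77, -0.68, 2.27, 2.02, 1.24, -1.11], [-0.8, 0.73, 1.08, 2.35, 2.19, 0.23, -1.69]]
0 (0.5, -0.32) [[0.71, 0.76, -0.68, 2.33, 2.08, 1.24, -1.13], [0.88, 0.61, -0.89, 2.32, 1.93, 1.19, -0.93]]
```

View pics/lift2.png

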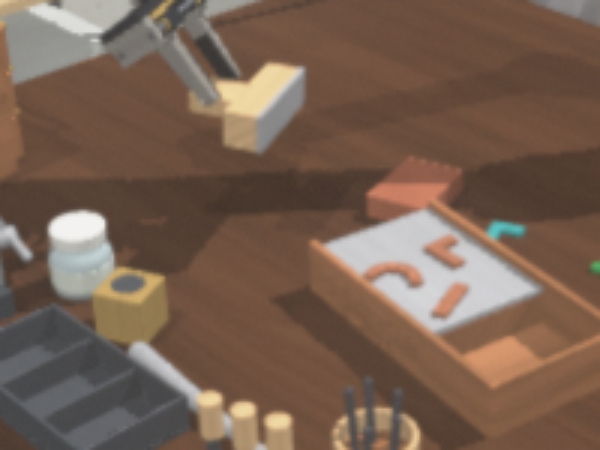

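The scraper is held level by its handle above the bench, with the foot towards the board and no visible droop. Now turn it upright, hover and check.

```bash
cat >> h.py <<'E'
R0=start(np.radians(35),-1); PSI=np.radians(-50); R1=turn(R0,np.pi/2,PSI); G1=np.array([.50,-.31,0])
E
python3 - <<'E'
from h import *
env.reach(tcp(G1+UP*(S+.08),R1),R1)
s=env.sense(); print(s["t"],s["joint_positions"],s["gripper_width"],s["wrist_force"])
p,P=cloud("scene"); cv2.imwrite("pics/up.png",cv2.resize(p[60:210,120:320,::-1],None,fx=3,fy=3))
np.savez("pics/up.npz",p=p,P=P)
for c in("scene","top"):
    if c=="top": viewer.read_camera(c)
    for n in("scraper","handle_top"): print(c,n,[(np.round(r["at"],3).tolist(),round(r["score"],2)) for r in tip_of(c,n)[:2]])
E
```

```text
7.5 [ 0.02678157  0.65755383  0.01372684  1.83400785  0.9271211   1.27297243
 -0.92949286] 0.04850920851479832 [ 0.29281746 -0.5889059  -4.66646724]
scene scraper [([0.499, -0.313, 0.083], 0.77)]
scene handle_top [([0.499, -0.316, 0.188], 0.86)]
top scraper [([0.5, -0.314, 0.078], 0.64)]
top handle_top [([0.499, -0.317, 0.185], 0.63)]
```

View pics/up.png

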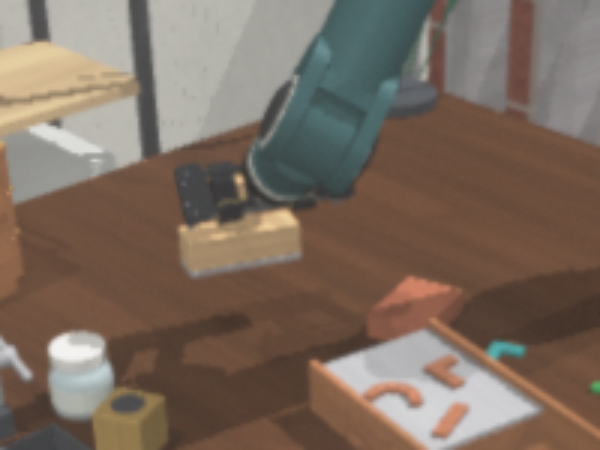

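It hangs upright with the foot level, and the networks agree (origin 80 mm, handle top 187 mm up). Next: lower to contact, release, retreat.

Run:
```python
from h import *
z=S+.004; env.movel(tcp(G1+UP*z,R1),rate=.1)
f0=env.sense()["wrist_force"][2]
while z>S-.008:
    z-=.0015; env.movel(tcp(G1+UP*z,R1),rate=.03); f=env.sense()["wrist_force"][2]
    if f>f0+4: break
print(z-S,f0,f,env.sense()["t"])
effector.release(); env.pause(.2)
T=env.sense()["ee_pos"]; env.movel(T-.12*R1[:,2],rate=.2); 
s=env.sense(); print(s["t"],s["wrist_force"])
p,P=cloud("top"); X,Y,Z=np.moveaxis(P,-1,0)
near=(abs(X-.5)<.13)&(abs(Y+.31)<.12)
for lo,hi in((.09,.12),(.035,.06)):
    m=near&(Z>lo)&(Z<hi); m=cv2.morphologyEx(m.astype(np.uint8),cv2.MORPH_OPEN,np.ones((3,3)))>0
    print(m.sum(),rect(P[m][:,:2]),np.median(Z[m]))
for n in("scraper","handle_top"): print(n,[(np.round(r["at"],3).tolist(),round(r["score"],2)) for r in tip_of("top",n)[:2]])
cv2.imwrite("pics/stood.png",p[:,:,::-1])
```

```text
-0.0020000000000000018 -5.257124176371594 5.209276872846162 9.7083
11.425 [ 0.10173176 -0.81308208 -0.37874874]
263 (array([ 0.4987, -0.3128]), array([24.9, 50. ]), 68.74) 0.1047602802710057
761 (array([ 0.4988, -0.3126]), array([ 45.9, 134.8]), 68.98) 0.04537596629982632
scraper [([0.502, -0.316, -0.003], 0.98)]
handle_top [([0.498, -0.314, 0.108], 0.69)]
```

View pics/stood.png

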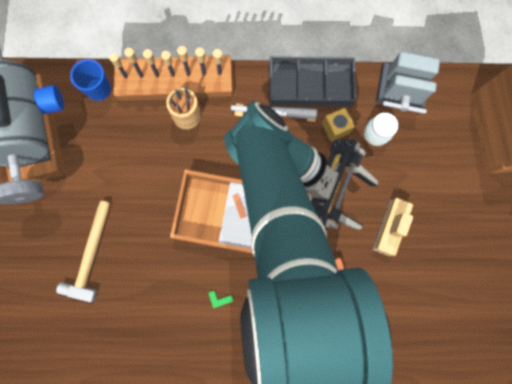

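The scraper stands at about pixel (394,226), upright and free, centre (0.499,-0.313), with its thickness axis at 69°. Now regrasp from above and set it on the -y end of the plate.

```bash
cat >> h.py <<'E'
def d(deg): a=np.radians(deg); return down(np.array([np.cos(a),np.sin(a),0]))
C1=np.array([.4988,-.3127,0]); GZ=.082
def at(c,foot,R): c=np.array(c,float); c[2]=foot+GZ; return tcp(c,R)
E
python3 - <<'E'
from h import *
for o in(0,180):
    print(o,[np.round(q,2).tolist() if q is not None else None for q in(solver.inverse_kinematics(at(C1,.1,d(68.9+o)),d(68.9+o)),)+tuple(solver.inverse_kinematics(at(BC+y*BY,.05,d(79.8+o)),d(79.8+o)) for y in(-.075,.1))])
q=[solver.inverse_kinematics(at(C1,.1,d(68.9+o)),d(68.9+o)) for o in(0,180)]
o=min((0,180),key=lambda o:9 if q[o//180] is None else abs(q[o//180][6]))
open("o.txt","w").write(str(o)); R=d(68.9+o)
env.reach(at(C1,.1,R),R); env.movel(at(C1,0,R),rate=.15)
effector.grasp(squeeze=60); s=env.sense(); print(o,s["t"],s["gripper_width"],s["wrist_force"])
env.movel(at(C1,.11,R),rate=.2)
Rw=d(79.8+o); env.reach(at(BC-.075*BY,.10,Rw),Rw)
z=.055; env.movel(at(BC-.075*BY,z,Rw),rate=.12); f0=env.sense()["wrist_force"][2]
while z>.044:
    z-=.001; env.movel(at(BC-.075*BY,z,Rw),rate=.03); f=env.sense()["wrist_force"][2]
    if f>f0+4: break
s=env.sense(); print("contact",z,f0,f,s["t"],s["wrist_force"],s["gripper_width"])
p,P=cloud("scene"); cv2.imwrite("pics/set.png",cv2.resize(p[100:270,150:350,::-1],None,fx=3,fy=3))
E
```

```text
0 [[0.79, 0.43, -0.37, 1.76, 0.18, 0.98, 1.55], [0.47, 0.38, -0.48, 2.0, 0.23, 0.82, 1.26], [0.21, 0.46, -0.58, 1.91, 0.32, 0.87, 0.86]]
180 [[0.48, 0.39, 0.03, 1.79, -0.02, 0.96, -1.42], [0.14, 0.33, -0.08, 2.02, 0.03, 0.79, -1.71], [-0.17, 0.39, -0.1, 1.93, 0.05, 0.82, -2.04]]
180 14.2583 0.022999021925253868 [ 0.14696538  0.05696334 -0.21409102]
contact 0.048999999999999995 -4.164608818319891 5.69733540637999 17.9417 [-3.96753137 -0.76785829  5.69733541] 0.023346211190954196
```

View pics/set.png

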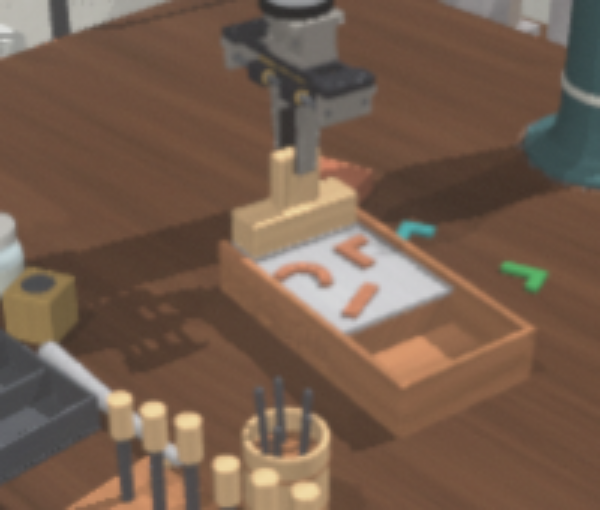

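The scraper stands on the -y end of the plate between the rails, with all three offcuts ahead of it. Now wipe in stages, watching forces.

Run:
```python
from h import *
Rw=d(79.8+180)
for y in(-.072,-.04,-.01,.02,.045,.07,.094):
    env.movel(at(BC+y*BY,.0493,Rw),rate=.06); s=env.sense(); f=s["wrist_force"]
    print(y,round(s["t"],2),"push",round(f@BY,1),"side",round(f@BX,1),"z",round(f[2],1),"w",round(s["gripper_width"],4),"mz",round(s["moment"][2],2))
    if np.linalg.norm(f)>45: print("stop");break
p,P=cloud("scene"); cv2.imwrite("pics/wiped.png",cv2.resize(p[120:260,190:350,::-1],None,fx=4,fy=4))
```

```text
-0.072 18.24 push -1.4 side -2.2 z 4.8 w 0.0235 mz 0.05
-0.04 18.93 push -3.2 side 1.3 z 5.0 w 0.0235 mz 0.06
-0.01 19.57 push -2.4 side 0.3 z 6.0 w 0.0235 mz 0.03
0.02 20.23 push -2.7 side -0.4 z 6.4 w 0.0235 mz 0.01
0.045 20.79 push -3.1 side 0.7 z 6.4 w 0.0232 mz -0.01
0.07 21.36 push -2.1 side 0.1 z 6.5 w 0.0236 mz 0.02
0.094 21.91 push -2.4 side 0.3 z 7.5 w 0.0233 mz 0.05
```

View pics/wiped.png

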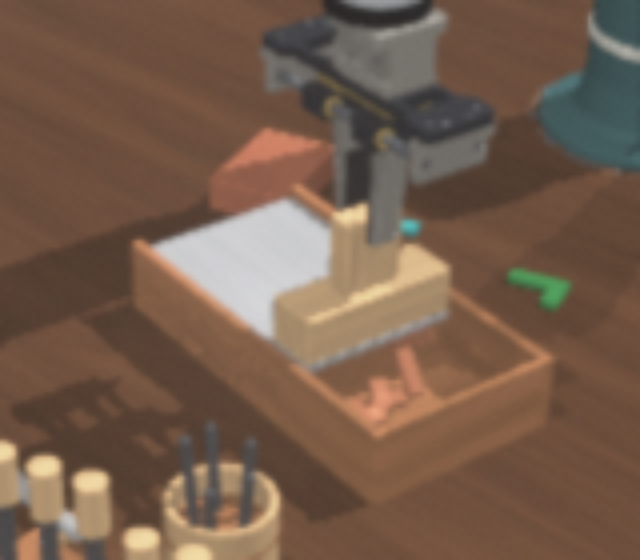

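The plate is clear behind the foot and copper lies in the tray around (385,395). Lift away, check the tray from above, then stand the scraper at its former spot.

Run:
```python
from h import *
Rw=d(79.8+180); R=d(68.9+180)
env.movel(at(BC+.08*BY,.0515,Rw),rate=.1)
env.movel(at(BC+.07*BY,.12,Rw),rate=.2)
env.reach(at(C1,.10,R),R); env.pause(.2)
p,P=cloud("top"); cv2.imwrite("pics/tray.png",cv2.resize(p[150:280,160:430,::-1],None,fx=2.9,fy=2.9,interpolation=cv2.INTER_CUBIC))
for n in("strip","angle","bow"):
    for r in tip_of("top",n)[:3]:
        v=np.array(r["at"])-BC; print(n,"board frame",np.round([v@BX,v@BY-.154,v[2]-.006],3),round(r["score"],2))
print(env.sense()["t"])
```

```text
strip board frame [ 0.018 -0.024  0.009] 0.49
angle board frame [-0.205 -0.08  -0.008] 0.48
angle board frame [-0.155 -0.22  -0.009] 0.48
angle board frame [-0.029 -0.041  0.017] 0.44
bow board frame [ 0.033 -0.016  0.011] 0.67
24.5833
```

View pics/tray.png

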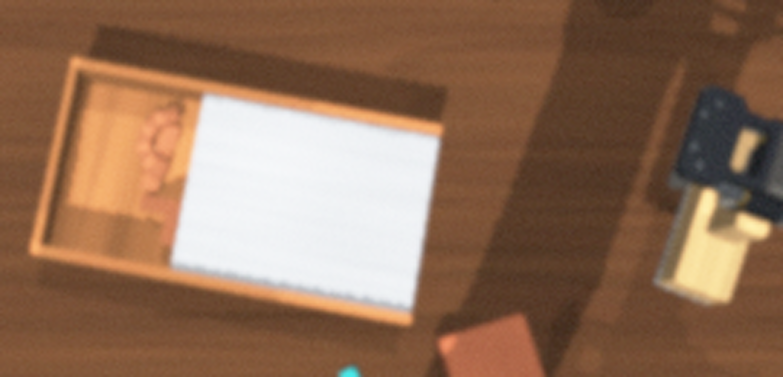

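All three pieces lie in the tray: bow on the strip at about (160,145), angle at (165,215). The plate is empty. Set the scraper down.

Run:
```python
from h import *
R=d(68.9+180); z=.006; env.movel(at(C1,z,R),rate=.12); f0=env.sense()["wrist_force"][2]
while z>-.006:
    z-=.001; env.movel(at(C1,z,R),rate=.03); f=env.sense()["wrist_force"][2]
    if f>f0+4: break
print("contact",z,f0,f)
effector.release(); env.pause(.2); env.movel(at(C1,.16,R),rate=.15)
env.reach(np.array([.24,-.604,.25]),R); env.pause(.3)
p,P=cloud("top"); X,Y,Z=np.moveaxis(P,-1,0); near=(abs(X-.5)<.13)&(abs(Y+.31)<.12)
for lo,hi in((.09,.12),(.035,.06)):
    m=near&(Z>lo)&(Z<hi); m=cv2.morphologyEx(m.astype(np.uint8),cv2.MORPH_OPEN,np.ones((3,3)))>0
    print(m.sum(),rect(P[m][:,:2]),np.median(Z[m]))
for n in("strip","angle","bow"):
    for r in tip_of("top",n)[:3]:
        v=np.array(r["at"])-BC; print(n,np.round([v@BX,v@BY-.154,v[2]-.006],3),round(r["score"],2))
s=env.sense(); print(s["t"],s["wrist_force"])
cv2.imwrite("pics/end.png",cv2.resize(p[100:280,160:430,::-1],None,fx=2.9,fy=2.9))
```

```text
contact -0.001 -4.234656884531472 4.8843666015902105
260 (array([ 0.4987, -0.3132]), array([25.2, 50.4]), 69.47) 0.10489873197423466
745 (array([ 0.4985, -0.3127]), array([ 44.4, 133.5]), 68.85) 0.04518767102736798
strip [ 0.017 -0.024  0.009] 0.68
strip [-0.148  0.254 -0.009] 0.19
angle [-0.154 -0.22  -0.009] 0.72
angle [-0.206 -0.083 -0.008] 0.53
angle [-0.033 -0.036  0.016] 0.5
bow [ 0.031 -0.016  0.011] 0.67
bow [ 0.274 -0.297 -0.006] 0.37
31.725 [-0.6446053  -0.45087404  0.35266807]
```

View pics/end.png

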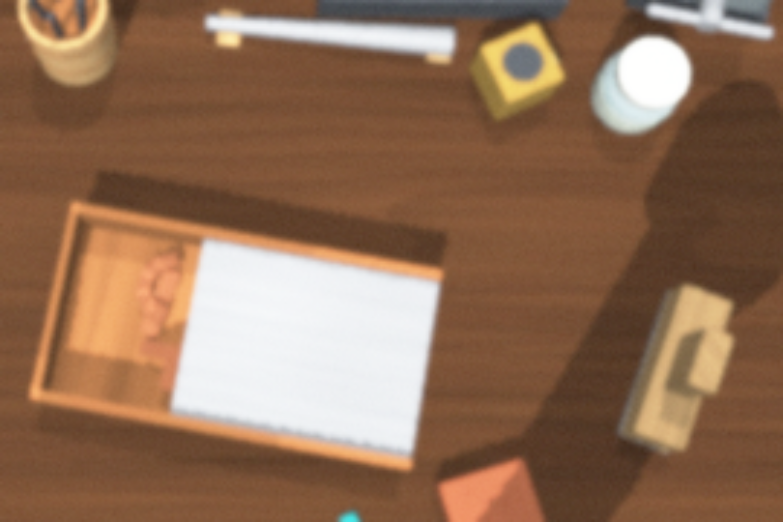

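The scraper stands upright and released at (680,370). All three offcuts are in the tray, the bystanders haven't moved and the arm is clear.

```bash
python3 -c "
from station import workorder
print(workorder.finish_job())"
```

```text
the job is handed in; nothing more can be done
None
```

I handed the job in at about 32 s of the 66 s allowed: by the last pictures all three offcuts lie in the catch tray, the scraper stands upright and released on the bench, and the other tools look unmoved; `finish_job()` returned no verdict.

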